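# Roll the long sleeve up the rack to its stop and hold it there

### The arm

A 6-joint arm with a two-finger parallel gripper is mounted at the origin on a cart in front of the work surface, level with it; the furniture and walls round the work are solid. World frame = base frame: x ahead of the robot, y to its left, z up, the work surface at z = 0. Lengths are in m, angles in degrees, forces in N, time in s.
With the tool pointing down it reaches from about 0.275 to 0.725 m from the base axis. Payload 5.6 kg.
Tool frame: the origin (TCP) lies at the very end of the fingers, on their centre line; the grasp point (between the pads) lies bot.pinch_z behind it (bot.pinch_z is the distance from the TCP to the grasp point, in m); z points along the fingers, y is the line along which they close (so a half turn about z gives the same grasp; the last joint's range is limited). The gripper opens to 85 mm and grips with 20 to 120 N. Pads are 22 mm wide; open, the fingers measure 114 mm over their backs; the gripper's body (76 mm by 85 mm) begins 54 mm behind the grasp point. The pads swing forward as they close: fully open they stand 13 mm farther back than shut.
Start: joints at [89.187, 14.616, 6.199, 0, -81.583, -16.306], TCP at [0.162, 0.526, 0.196] pointing down, gripper open.
Joint ranges: [-168.99, 168.99], [-69.2, 112.95], [-62.41, 85.93], [-164.36, 98.24], [-168.68, -3.75], [-174.98, 174.98]. Speed limits (degrees/s): [147.25, 147.25, 180, 180, 180, 180].

### API

Orientations are given as a 3x3 rotation matrix whose columns are the frame's x, y, z axes.
In Python, from cell import bot, vision, ticket gives the robot as it stands. The module is installed in compiled form; this text tells all that it offers.
- The arm moves only by the tool move_arm, never from a script. Its argument "increments" is a list that holds one entry, the list of rows, each a list of 5 numbers: the shift along the tool's x, y, z as a fraction of full scale, then the turn about the tool's z as a fraction of full scale, then the opening, from -1 (shut) to 1 (fully open), so that 0 is half open. In form: [[[tx, ty, tz, yaw, grip], ...]]. A call has 1 to 20 rows; each row shifts and turns the commanded pose from where the row before left it, along the tool's axes as they then stand; what a row does not reach is not made up. Full scale, the value 1, is 0.04 m for a shift and 0.12 rad for a turn. A row lasts 1/10 s, in which the tool goes at most 50 mm and 8.59 degrees, less where a joint would pass 70% of its speed; a pose out of reach is approached as far as the arm can. A call with a number of a shift or a turn outside -1 to 1 is refused whole. A call with a gripper value outside its range is refused whole. The fingers move at their own pace and stop on an object; "force" is the grip in N (left out, the last holds). Time passes only in rows, so rows that do not move let the fingers close. It gives the time, the measured TCP pose, the force, the opening and the grip force at its end, in the units of the state.
- bot.get_obs(): the state, without advancing time (a new reading comes with each control period).
- vision.read_camera(name): name is "side" or "top"; returns (picture, depth): 384x512x3 uint8, red, green, blue; 384x512 float32, m along the optical axis (not along the pixel's ray), 0 where there is no reading.
- vision.calibration(name): a dict with "fov_y" (degrees; the focal length in pixels is half the picture's height over the tangent of half this angle, whatever the lens; pixels are square), "cx", "cy" (the principal point, pixels), "k1" (the pictures are not rectified: a ray, as slopes to the right and down, at radius r is drawn at 1 + k1 r^2 times it, then the intrinsics apply), "R" (3x3) and "t" (3): a world point X has camera coordinates R X + t. Camera axes: x right, y down, z forward; pixel columns grow to the right and rows downward; lengths in m; the calibration is good to about 2 mm. A picture is of the moment at which its call begins. calibration takes no time and is no camera call.
- ticket.sign_off(): hands the job in; it is judged then, once.
The state is a dict: "time_s": time; "joint_pos": joint angles; "joint_vel": joint speeds; "joint_torque": joint torques, N m; "tcp_pos": TCP position; "orientation": TCP orientation; "contact_force": force on the tool from outside, world axes, zero at the start; "ft_torque": the same for the moment, N m; "gripper_width": finger opening in m; "finger_force": force on a finger pad.
Only numpy, scipy, OpenCV 4.12 (cv2) and the standard library are available. Lean on these libraries where they do the work, as an engineer would, in place of code of your own. Each camera call takes 0.05 s, during which the arm holds its last target. There are 200 camera calls.

### The job

Two steel bearing sleeves lie at the low end of the two-lane sloping rack. With the fingertips behind it, slowly and gently push the longer sleeve up its lane until it is fully against the stop at the top, without gripping or lifting it and without letting it get away and roll back, and finish while still holding it there with the fingers. Leave the shorter sleeve and the things round the rack alone. Keep the arm clear of the hanging air hose.

Things in the scene. Friction and masses are not known exactly. Their poses are not given: they have to be found in the camera images.
- long_sleeve: the longer of two plain steel bearing sleeves (hollow cylinders): 50 mm outside diameter, 64 mm long, about 0.3 kg, loose. Origin at its centre; its y axis is the cylinder's axis, across the lane (x and z turn as it rolls). It starts in either lane, resting on the kerb at the low end, and rolls back down by itself when not held
- short_sleeve: the shorter sleeve: 50 mm outside diameter, 38 mm long, loose, at the low end of the other lane. Origin at its centre
- rack: fixed two-lane metal rack, 200 x 162 mm on the bench, sloping 10 degrees up along its x axis, high end away from the robot (its x is turned 0.15 to 0.5 rad to the left of straight ahead). Origin: centre of its underside, z up. Each lane is 69 mm wide, between a 10 mm wide middle divider and 7 mm wide side rails, all 14 mm above the running surface. Slightly oily, low friction
- rack_slope (a point): point on the running surface at its low end, midway between the lanes, at the inner face of the kerb, 22 mm above the bench. Its x points up the slope along the lanes, y level across them (left, looking uphill), z square out of the surface. Lane centres: y = +39.5 and -39.5 mm. A sleeve's centre is at z = 25 mm, at x = 18 mm on the kerb (start) and 150 mm against the stop
- rack_stop (a point): foot of the stop's face, midway between the lanes, at x = 175 mm of rack_slope: the stop is a plate across the high end of both lanes, 42 mm high, 12 mm thick, square to the slope. The kerb across the low end is 6 mm thick (x = -6 to 0 mm of rack_slope) and only 8 mm high; the fingers fit behind the sleeve above and outside it
- bearing: bystander: ball bearing, 62 mm diameter, 16 mm high, lying loose on the bench to the left of the rack. Origin at the centre of its underside
- worm_shaft: bystander: steel worm shaft, 120 mm long, 24 mm thick, lying loose on the bench in front of the robot, right of the cup. Origin at the middle of its underside. (Beyond it hangs a solid coiled air hose, 80 mm thick, straight down past the bench edge, 0.26 m ahead and 0.19 m right of the robot's base, to about 1.1 m high: raise or draw in the arm to swing past it)
- cup: bystander: empty paper cup, 68 mm diameter, 86 mm high, standing loose on the bench to the right of the rack's low end. Origin at the centre of its underside

How it is judged (in metres and radians):
At the end, for the whole second after the job is handed in: the long sleeve lies on the running surface with its centre within 4 mm of its place against the stop, at rest, held by the fingers (contact force over 0.1 N), and the short sleeve is where it was (within 15 mm) (x of long_sleeve in the frame of rack_slope above 0.146 m and z of long_sleeve in the frame of rack_slope between 0.02 and 0.03 m and contact force between the fingers and long_sleeve above 0.1 N and linear speed of long_sleeve below 0.02 m/s and distance of short_sleeve from where it was at the start of the episode below 0.015 m); the arm keeps its last pose, push and grip.
It fails at once if the long sleeve is lifted off its lane (more than 8 mm above the running surface) (z of long_sleeve in the frame of rack_slope above 0.033 m).
It fails at once if the long sleeve gets away from the fingers: it rolls free, up or back, faster than 0.18 m/s (linear speed of long_sleeve above 0.18 m/s and contact force between the fingers and long_sleeve below 0.02 N).
It fails at once if the long sleeve is squeezed or pressed with more than 30 N (contact force between the fingers and long_sleeve above 30 N).
It fails at once if the short sleeve is moved more than 15 mm (distance of short_sleeve from where it was at the start of the episode above 0.015 m).
It fails at once if the bearing, the worm shaft or the cup is moved more than 20 mm (distance of any of bearing, worm_shaft, cup from where it was at the start of the episode above 0.02 m).
It also fails if it takes over 51 s, if anything falls off the work surface, if the arm or the gripper's body presses on something with over 40 N, if the wrist force passes 120 N, or if a joint passes its speed limit or range.

## Working session

There is one attempt and no reset: what is moved stays moved. The work goes in short steps, Python scripts to look and compute and a tool call to move; the robot and the scene stay as the last step left them, time stands still between calls to the robot, and variables do not carry over. Pictures are saved under pics/ and viewed, at most 10 in all, crops included, and the job is handed in when it is done.

Besides the shell and the picture viewer there is one more tool, called after "Emit:" as a command line: name --argument value ..., lists and objects as JSON in quotes. move_arm: Moves the arm, as the interface text tells. Shift numbers are shares of 0.04 m and turn numbers shares of 0.12 rad, none past 1 either way. Its arguments: {"type":"object","properties":{"increments":{"type":"array","items":{"type":"array","items":{"type":"array","items":{"type":"number"}}}},"force":{"type":"number"}},"required":["increments"]}

```bash
mkdir -p pics
cat > h.py <<'E'
import numpy as np, cv2
from cell import bot, vision, ticket
def snap(n,tag):
    im,d=vision.read_camera(n); cv2.imwrite(f'pics/{tag}.png',im[:,:,::-1]); np.save(f'{tag}.npy',d); return im,d
def cam(n):
    c=vision.calibration(n); f=192/np.tan(np.radians(c['fov_y'])/2); return c,f
def cloud(n,d):
    c,f=cam(n); v,u=np.mgrid[:384,:512].astype(float)
    xd=(u-c['cx'])/f; yd=(v-c['cy'])/f; x,y=xd.copy(),yd.copy()
    for _ in range(20):
        s=1+c['k1']*(x*x+y*y); x,y=xd/s,yd/s
    P=np.stack([x*d,y*d,d],-1); R=np.array(c['R']); P=(P-np.array(c['t']))@R
    P[d==0]=np.nan; return P
E
python3 - <<'E'
from h import *
print(bot.get_obs()); print(bot.pinch_z)
for n in('top','side'):
    im,d=snap(n,n+'0'); print(n,vision.calibration(n))
    P=cloud(n,d); np.save(n+'P.npy',P)
E
```

```text
{'time_s': 0.0, 'joint_pos': array([ 8.91855176e+01,  1.46537229e+01,  6.13121522e+00, -2.97270950e-02,
       -8.15824732e+01, -1.63067937e+01]), 'joint_vel': array([-0.03199003,  0.01078997, -0.07770318,  0.06114098, -0.07802693,
       -0.00173824]), 'joint_torque': array([ 1.34629114e-03, -3.86625481e+01,  2.37938672e+01,  5.36542296e+00,
       -6.21298575e-03, -1.54552147e-06]), 'tcp_pos': array([0.16167686, 0.52511419, 0.19518665]), 'orientation': array([[ 9.55661266e-01, -2.94467748e-01, -5.39239864e-04],
       [-2.94468241e-01, -9.55659524e-01, -1.82476043e-03],
       [ 2.20033824e-05,  1.90264188e-03, -9.99998190e-01]]), 'contact_force': array([0.22590908, 0.24031236, 0.16793552]), 'ft_torque': array([-0.0270822 , -0.04497613, -0.00107101]), 'finger_force': 0.0, 'gripper_width': 0.08540825032292784}
0.0187
top {'fov_y': 56.04937993908955, 'cx': 259.57689710030854, 'cy': 194.23312351606847, 'k1': -0.022369945251160202, 'R': array([[ 0.01068945, -0.99990041,  0.00921466],
       [-0.98389285, -0.01216188, -0.17834502],
       [ 0.17843933, -0.00715983, -0.98392487]]), 't': array([0.19544515, 0.51204888, 0.99853682])}
side {'fov_y': 43.96730722849861, 'cx': 255.47583608891657, 'cy': 193.4041534239651, 'k1': -0.10476838767549043, 'R': array([[-0.99950671,  0.02065854,  0.02365492],
       [-0.00874855,  0.54023987, -0.84146559],
       [-0.03016278, -0.84125746, -0.53979264]]), 't': array([ 0.49434995, -0.05246714,  1.46938166])}
```

View pics/top0.png

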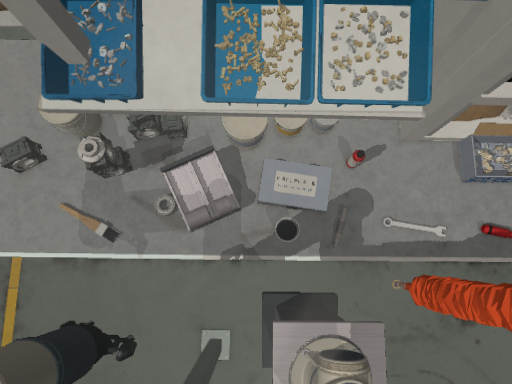

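View pics/side0.png

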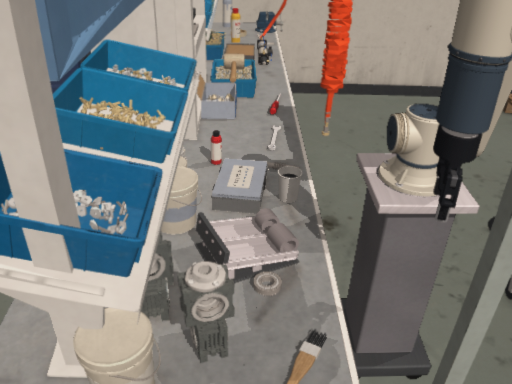

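Top view: rack at about (200,188), sleeves at its low end near (208,215); bearing (165,205), box (295,185), cup (287,229), worm shaft (341,225). The side view shows the two sleeves at (270,230), with the bearing to the left of the rack. The arm starts left of the rack, away from the hose.

Run:
```python
import cv2,numpy as np
a=cv2.imread('pics/top0.png')[140:240,145:305]; b=cv2.imread('pics/side0.png')[190:290,185:325]
cv2.imwrite('pics/c1.png',cv2.resize(a,(800,500),interpolation=cv2.INTER_CUBIC))
cv2.imwrite('pics/c2.png',cv2.resize(b,(770,550),interpolation=cv2.INTER_CUBIC))
P=np.load('topP.npy'); np.set_printoptions(precision=3,suppress=True)
for u,v in [(200,188),(208,215),(165,205),(287,229),(295,185),(341,225)]: print(u,v,P[v,u])
```

```text
200 188 [0.525 0.374 0.049]
208 215 [0.444 0.345 0.07 ]
165 205 [0.481 0.484 0.003]
287 229 [0.409 0.124 0.063]
295 185 [0.536 0.1   0.055]
341 225 [ 0.425 -0.037  0.026]
```

View pics/c1.png

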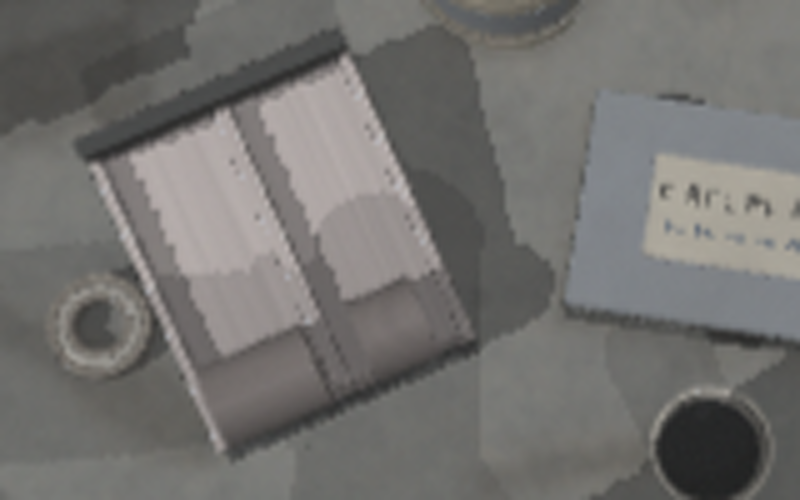

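View pics/c2.png

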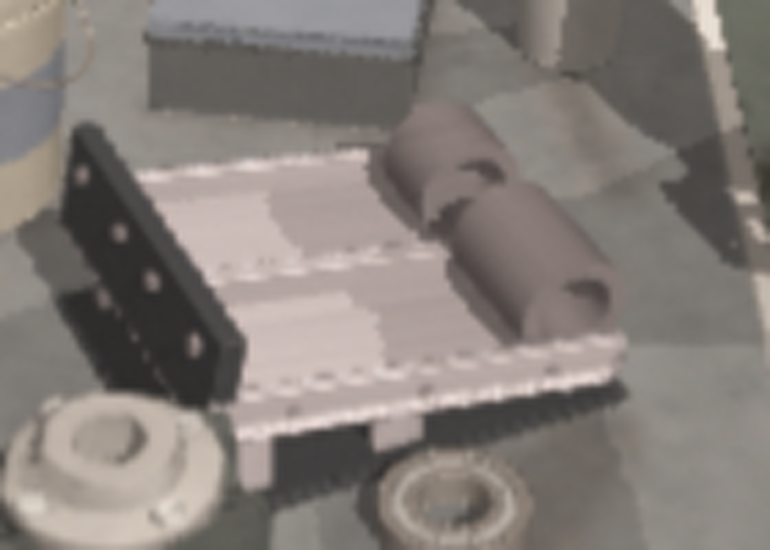

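Both crops show the longer sleeve in the left lane (crop 1 at (265,385)) and the shorter one in the right lane (crop 1 at (400,330)). I'll fit the rack pose to the depth clouds.

```bash
cat > fit.py <<'E'
from h import *
from scipy.optimize import least_squares
np.set_printoptions(precision=4,suppress=True)
a=np.radians(10)
def frame(p):
    c,s=np.cos(p[2]),np.sin(p[2]); ux=np.array([c*np.cos(a),s*np.cos(a),np.sin(a)]); uy=np.array([-s,c,0])
    return np.stack([ux,uy,np.cross(ux,uy)],1), np.array([p[0],p[1],.022])
B=[(-6,187,-81,81,-6,0),(-6,175,-5,5,-6,14),(-6,175,74,81,-6,14),(-6,175,-81,-74,-6,14),(175,187,-81,81,-6,42),(-6,0,-81,81,-6,8)]
def sdf(Q):
    D=[]
    for b in B:
        b=np.array(b)/1000.; lo,hi=b[::2],b[1::2]; q=np.abs(Q-(lo+hi)/2)-(hi-lo)/2
        D.append(np.linalg.norm(np.maximum(q,0),axis=1)+np.minimum(q.max(1),0))
    for y,l in((.0395,.032),(-.0395,.019)):
        r=np.hypot(Q[:,0]-.018,Q[:,2]-.025); q=np.stack([r-.025,np.abs(Q[:,1]-y)-l],1)
        D.append(np.linalg.norm(np.maximum(q,0),axis=1)+np.minimum(q.max(1),0))
    return np.min(D,0)
if __name__=='__main__':
  for names in(['top'],['side'],['top','side']):
    P=np.concatenate([np.load(n+'P.npy').reshape(-1,3) for n in names])
    P=P[(P[:,2]>.018)&(P[:,2]<.12)]; P=P[np.hypot(P[:,0]-.52,P[:,1]-.37)<.16]
    def res(p):
        R,o=frame(p); Q=(P-[0,0,p[3]]-o)@R
        d=sdf(Q); return np.clip(d,-.012,.012)
    best=min((least_squares(res,[.42+dx,.33+dy,w,0],loss='soft_l1',f_scale=.002) for w in(.2,.35,.5) for dx in(0,.02) for dy in(0,.02)),key=lambda r:r.cost)
    r=np.abs(res(best.x)); print(names,len(P),best.x,best.cost,np.median(r),np.mean(r>.008))
E
python3 fit.py
```

```text
['top'] 3955 [0.4458 0.3357 0.4359 0.0008] 0.005195016585421211 0.0011489121768708493 0.014917825537294564
['side'] 4359 [ 0.4457  0.3351  0.4403 -0.0005] 0.005909233750665086 0.00081974553593319 0.032805689378297774
['top', 'side'] 8314 [0.4457 0.3352 0.4395 0.0001] 0.011621942241272219 0.0010164753819440096 0.022732739956699544
```

```bash
cat > plan.py <<'E'
from fit import *
R,o=frame([.4457,.3352,.4395]); ux=np.array([np.cos(.4395),np.sin(.4395),0])
def rel(obs=None):
    s=bot.get_obs() if obs is None else obs
    p=s['tcp_pos']; T=s['orientation']
    out={}
    for n,x,back in(('pre',.018,.056),('touch',.018,.036),('end',.150,.036)):
        c=o+R@[x,.0395,.025]; g=c-back*ux-[0,0,.012]; out[n]=g
        print(n,g,'r',np.hypot(*g[:2]),'tool units',T.T@(g-p)/.04)
    print('t',s['time_s'],'tcp',p,'yaw err rad(world)',.4395-np.arctan2(T[1,0],T[0,0]),'F',s['contact_force'],'fw',s['gripper_width'],s['finger_force'])
if __name__=='__main__': rel()
E
python3 - <<'E'
from plan import *
rel(); P=np.load('topP.npy')
for v in(100,108,112): print(P[v,[150,200,260]])
E
```

```text
pre [0.3903 0.3528 0.0377] r 0.5261502985916097 tool units [6.7309 2.429  3.9436]
touch [0.4084 0.3613 0.0377] r 0.5453147602543459 tool units [7.1007 2.0924 3.943 ]
end [0.5261 0.4166 0.0607] r 0.6710681738400313 tool units [ 9.5043 -0.0939  3.3665]
t 0.1 tcp [0.1617 0.5252 0.1953] yaw err rad(world) 0.7383235511353894 F [ 0.3645  0.2449 -1.0735] fw 0.08570303151915655 0.0
[[0.7172 0.4823 0.2177]
 [0.7178 0.3555 0.2196]
 [0.6819 0.2046 0.3013]]
[[0.6979 0.4825 0.2125]
 [0.6974 0.355  0.2172]
 [0.6995 0.2039 0.2171]]
[[0.6859 0.4808 0.2154]
 [0.6815 0.3525 0.2294]
 [0.6821 0.2039 0.2327]]
```

Emit:
move_arm --increments '[[[0.45,0.16,0,0,-0.5],[0.45,0.16,0,0,-0.5],[0.45,0.16,0,0,-0.5],[0.45,0.16,0,0,-0.5],[0.45,0.16,0,0,-0.5],[0.45,0.16,0,0,-0.5],[0.45,0.16,0,0,-0.5],[0.45,0.16,0,0,-0.5],[0.45,0.16,0,0,-0.5],[0.45,0.16,0,0,-0.5],[0.45,0.16,0,0,-0.5],[0.45,0.16,0,0,-0.5],[0.45,0.16,0,0,-0.5],[0.45,0.16,0,0,-0.5],[0.43,0.16,0,0,-0.5]]]'

```text
time_s: 1.6
tcp_pos: [0.3917, 0.3532, 0.1958]
orientation: [[0.956, -0.295, -0.0], [-0.295, -0.956, -0.001], [-0.0, 0.001, -1.0]]
contact_force: [0.4, 0.6, 0.5]
gripper_width: 0.0213
finger_force: 0.0
```

Emit:
move_arm --increments '[[[0,0,0,-0.77,-0.5],[0,0,0,-0.77,-0.5],[0,0,0,-0.77,-0.5],[0,0,0,-0.77,-0.5],[0,0,0,-0.77,-0.5],[0,0,0,-0.77,-0.5],[0,0,0,-0.77,-0.5],[0,0,0,-0.76,-0.5],[0,0,0,0,-0.5],[0,0,0,0,-0.5],[0,0,0,0,-0.5]]]'

```text
time_s: 2.7
tcp_pos: [0.391, 0.3543, 0.196]
orientation: [[0.906, 0.423, -0.0], [0.423, -0.906, -0.0], [-0.0, 0.0, -1.0]]
contact_force: [0.1, 0.5, -0.2]
gripper_width: 0.0216
finger_force: 0.0
```

```bash
python3 plan.py
```

```text
pre [0.3903 0.3528 0.0377] r 0.5261502985916097 tool units [-0.03    0.0276  3.9567]
touch [0.4084 0.3613 0.0377] r 0.5453147602543459 tool units [0.47   0.0265 3.9566]
end [0.5261 0.4166 0.0607] r 0.6710681738400313 tool units [3.7198 0.0192 3.383 ]
t 2.7 tcp [0.391  0.3543 0.196 ] yaw err rad(world) 0.0022625325318320066 F [ 0.0727  0.4578 -0.2406] fw 0.02157251356741063 0.0
```

Emit:
move_arm --increments '[[[-0.03,0.03,0.3,0,-0.5],[0,0,0.3,0,-0.5],[0,0,0.3,0,-0.5],[0,0,0.3,0,-0.5],[0,0,0.3,0,-0.5],[0,0,0.3,0,-0.5],[0,0,0.3,0,-0.5],[0,0,0.3,0,-0.5],[0,0,0.3,0,-0.5],[0,0,0.3,0,-0.5],[0,0,0.3,0,-0.5],[0,0,0.2,0,-0.5],[0,0,0.2,0,-0.5],[0,0,0.2,0,-0.5],[0,0,0.06,0,-0.5],[0,0,0,0,-0.5],[0,0,0,0,-0.5]]]'

```text
time_s: 4.4
tcp_pos: [0.3905, 0.3533, 0.038]
orientation: [[0.905, 0.425, 0.001], [0.425, -0.905, 0.001], [0.001, -0.0, -1.0]]
contact_force: [-0.7, -0.7, 0.4]
gripper_width: 0.0215
finger_force: 0.0
```

Run:
```python
from plan import *
rel(); im,_=snap('side','s1'); b=im[150:290,185:345,::-1]
cv2.imwrite('pics/c3.png',cv2.resize(b,(640,560),interpolation=cv2.INTER_CUBIC))
```

```text
pre [0.3903 0.3528 0.0377] r 0.5261502985916097 tool units [-0.0103  0.0091  0.0073]
touch [0.4084 0.3613 0.0377] r 0.5453147602543459 tool units [0.4897 0.009  0.0076]
end [0.5261 0.4166 0.0607] r 0.6710681738400313 tool units [ 3.74    0.0083 -0.5632]
t 4.4 tcp [0.3905 0.3533 0.038 ] yaw err rad(world) 0.00018150116676113326 F [-0.7403 -0.7074  0.4173] fw 0.021457595334232537 0.0
```

View pics/c3.png

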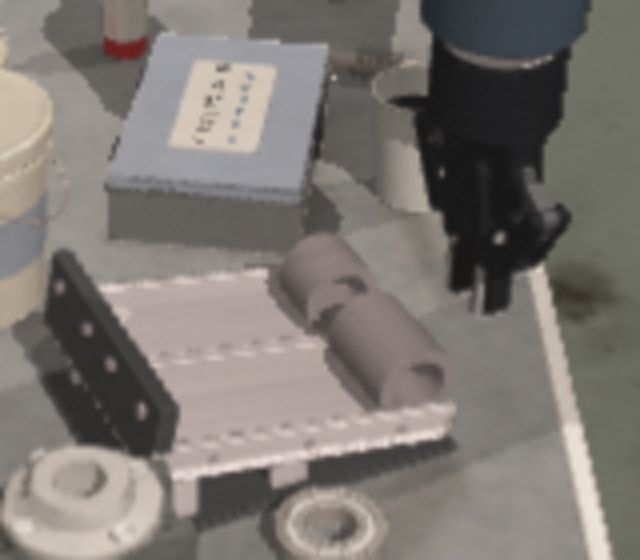

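The fingers (tips at crop (490,305)) hang behind the long sleeve at (385,345), nothing disturbed. Checking tip height and gap by depth.

Run:
```python
from plan import *
P=cloud('side',np.load('s1.npy'))[195:235,290:325].reshape(-1,3); Q=(P-o)@ux
lat=(P-o)@R[:,1]
m=(P[:,2]>.02)&(P[:,2]<.10)
for lo in np.arange(.02,.1,.01):
    k=m&(P[:,2]>=lo)&(P[:,2]<lo+.01)
    if k.sum(): print(round(lo,3),k.sum(),'along',np.percentile(Q[k],[2,50,98]),'lat',np.percentile(lat[k],[2,98]))
c=o+R@[.018,.0395,.025]; print(c,(c-o)@ux)
```

```text
0.02 2 along [-0.116  -0.1158 -0.1157] lat [-0.1458 -0.1457]
0.06 3 along [-0.0041 -0.0036 -0.0034] lat [0.045  0.0536]
0.07 30 along [-0.05   -0.0356  0.0021] lat [0.0235 0.0612]
0.08 56 along [-0.0491 -0.0367 -0.0307] lat [0.0268 0.0654]
0.09 55 along [-0.0488 -0.037  -0.0306] lat [0.0241 0.0655]
[0.441  0.3766 0.0497] 0.013385335112546514
```

Run:
```python
from plan import *
d=np.load('s1.npy'); P=cloud('side',d)
for u in(300,303,306,309,312):
  print(u,[(v,np.round(P[v,u],3).tolist()) for v in range(214,232,2)])
c,f=cam('side')
for X in ([.3905,.3533,.038],[.3905,.3533,.07]): 
    q=np.array(c['R'])@X+c['t']; x,y=q[0]/q[2],q[1]/q[2]; s=1+c['k1']*(x*x+y*y); print(f*x*s+c['cx'],f*y*s+c['cy'])
```

```text
300 [(214, [0.4, 0.346, 0.098]), (216, [0.399, 0.347, 0.093]), (218, [0.399, 0.344, 0.086]), (220, [0.398, 0.345, 0.081]), (222, [0.398, 0.346, 0.075]), (224, [0.382, 0.249, -0.002]), (226, [0.383, 0.258, -0.002]), (228, [0.384, 0.268, -0.001]), (230, [0.385, 0.275, -0.002])]
303 [(214, [0.392, 0.341, 0.095]), (216, [0.392, 0.343, 0.09]), (218, [0.395, 0.367, 0.102]), (220, [0.395, 0.37, 0.098]), (222, [0.395, 0.369, 0.092]), (224, [0.394, 0.369, 0.086]), (226, [0.394, 0.369, 0.08]), (228, [0.394, 0.371, 0.077]), (230, [0.378, 0.277, -0.0])]
306 [(214, [0.391, 0.379, 0.122]), (216, [0.391, 0.378, 0.116]), (218, [0.389, 0.371, 0.105]), (220, [0.389, 0.376, 0.103]), (222, [0.388, 0.373, 0.095]), (224, [0.388, 0.372, 0.089]), (226, [0.387, 0.374, 0.084]), (228, [0.387, 0.375, 0.079]), (230, [0.369, 0.275, -0.002])]
309 [(214, [0.386, 0.39, 0.129]), (216, [0.386, 0.393, 0.126]), (218, [0.385, 0.39, 0.119]), (220, [0.382, 0.373, 0.1]), (222, [0.382, 0.375, 0.096]), (224, [0.381, 0.376, 0.091]), (226, [0.381, 0.375, 0.085]), (228, [0.379, 0.366, 0.073]), (230, [0.361, 0.273, -0.004])]
312 [(214, [0.382, 0.401, 0.137]), (216, [0.381, 0.401, 0.131]), (218, [0.379, 0.395, 0.122]), (220, [0.375, 0.373, 0.101]), (222, [0.375, 0.374, 0.096]), (224, [0.374, 0.373, 0.089]), (226, [0.353, 0.263, 0.002]), (228, [0.353, 0.267, -0.002]), (230, [0.354, 0.278, 0.0])]
302.2198570319848 236.3031573598247
303.27493487316895 225.58718950248175
```

Run:
```python
from plan import *
P=np.load('sideP.npy')
S=P[180:225,425:470].reshape(-1,3); S=S[np.hypot(S[:,0]-.162,S[:,1]-.526)<.09]; S=S[S[:,2]>.05]
print('start tips z',np.sort(S[:,2])[:8], S[np.argsort(S[:,2])[:4]])
_,d=snap('side','s2'); Q=cloud('side',d)[180:250,280:330].reshape(-1,3); k=np.hypot(Q[:,0]-.39,Q[:,1]-.353)<.05
Q=Q[k&(Q[:,2]>.012)]; print('now',np.sort(Q[:,2])[:8]); 
_,d=snap('top','t2'); rel()
```

```text
start tips z [0.2427 0.2431 0.2431 0.2434 0.244  0.2445 0.2446 0.2448] [[0.1556 0.4798 0.2427]
 [0.1467 0.4839 0.2431]
 [0.1748 0.5686 0.2431]
 [0.1703 0.572  0.2434]]
now [0.0316 0.0319 0.0328 0.0328 0.0332 0.0333 0.0343 0.0346]
pre [0.3903 0.3528 0.0377] r 0.5261502985916097 tool units [-0.0101  0.0096  0.0091]
touch [0.4084 0.3613 0.0377] r 0.5453147602543459 tool units [0.4899 0.0095 0.0095]
end [0.5261 0.4166 0.0607] r 0.6710681738400313 tool units [ 3.7402  0.0085 -0.561 ]
t 4.55 tcp [0.3905 0.3533 0.0381] yaw err rad(world) 0.0002462592679168818 F [ 0.9351 -0.2436 -0.1291] fw 0.020942256974336004 0.0
```

The camera consistently puts the fingertips about 34 mm above the reported TCP, both now and at the start (plus 13 mm when open). The approach height depends on which is right, so I'll probe gently: lower outside the rack, above bare bench, to a reported z of about 0.006. That is safe either way.

Emit:
move_arm --increments '[[[0,0,0.1,0,-0.5],[0,0,0.1,0,-0.5],[0,0,0.1,0,-0.5],[0,0,0.1,0,-0.5],[0,0,0.1,0,-0.5],[0,0,0.1,0,-0.5],[0,0,0.1,0,-0.5],[0,0,0.1,0,-0.5],[0,0,0,0,-0.5],[0,0,0,0,-0.5]]]'

```text
time_s: 5.55
tcp_pos: [0.3904, 0.353, 0.0057]
orientation: [[0.905, 0.425, 0.0], [0.425, -0.905, -0.0], [-0.0, 0.0, -1.0]]
contact_force: [1.1, 0.1, 0.3]
gripper_width: 0.0214
finger_force: 0.0
```

Run:
```python
from plan import *
rel(); im,d=snap('side','s3'); b=im[170:270,235:345,::-1]
cv2.imwrite('pics/c4.png',cv2.resize(b,(660,600),interpolation=cv2.INTER_CUBIC))
P=cloud('side',d)
for u in(300,303,306,309): print(u,[(v,np.round(P[v,u],3).tolist()) for v in range(226,242,2)])
```

```text
pre [0.3903 0.3528 0.0377] r 0.5261502985916097 tool units [-0.0033  0.0049 -0.8022]
touch [0.4084 0.3613 0.0377] r 0.5453147602543459 tool units [ 0.4967  0.0048 -0.8022]
end [0.5261 0.4166 0.0607] r 0.6710681738400313 tool units [ 3.7465  0.0042 -1.3753]
t 5.55 tcp [0.3904 0.353  0.0057] yaw err rad(world) 0.00021593652906448657 F [1.0873 0.0841 0.3074] fw 0.02141198120617192 0.0
300 [(226, [0.397, 0.345, 0.063]), (228, [0.396, 0.344, 0.056]), (230, [0.396, 0.346, 0.052]), (232, [0.395, 0.342, 0.042]), (234, [0.386, 0.29, -0.003]), (236, [0.388, 0.301, -0.002]), (238, [0.389, 0.311, -0.0]), (240, [0.389, 0.318, -0.001])]
303 [(226, [0.394, 0.374, 0.084]), (228, [0.394, 0.372, 0.077]), (230, [0.393, 0.373, 0.072]), (232, [0.393, 0.371, 0.065]), (234, [0.392, 0.372, 0.059]), (236, [0.392, 0.375, 0.056]), (238, [0.392, 0.373, 0.049]), (240, [0.391, 0.373, 0.043])]
306 [(226, [0.388, 0.38, 0.088]), (228, [0.387, 0.374, 0.078]), (230, [0.387, 0.375, 0.073]), (232, [0.386, 0.375, 0.068]), (234, [0.386, 0.377, 0.063]), (236, [0.386, 0.377, 0.057]), (238, [0.385, 0.379, 0.053]), (240, [0.374, 0.318, -0.001])]
309 [(226, [0.384, 0.394, 0.099]), (228, [0.384, 0.394, 0.094]), (230, [0.384, 0.396, 0.09]), (232, [0.379, 0.375, 0.068]), (234, [0.378, 0.373, 0.06]), (236, [0.378, 0.373, 0.054]), (238, [0.378, 0.376, 0.051]), (240, [0.367, 0.318, -0.001])]
```

View pics/c4.png

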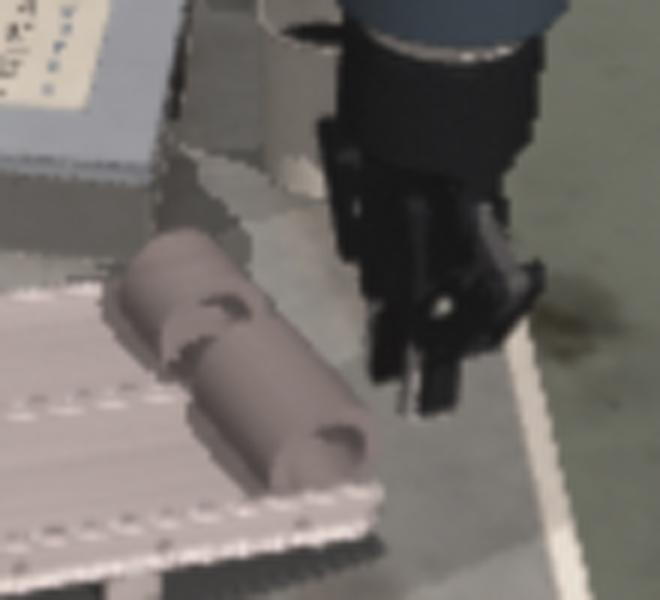

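The tips (crop (435,410)) visibly sit about 40 mm above the bench at a reported z of 0.006. I'll lower another 9 mm in small steps; contact would show in the force.

Emit:
move_arm --increments '[[[0,0,0.05,0,-0.5],[0,0,0.05,0,-0.5],[0,0,0.05,0,-0.5],[0,0,0.05,0,-0.5],[0,0,0.03,0,-0.5],[0,0,0,0,-0.5],[0,0,0,0,-0.5]]]'

```text
time_s: 6.3
tcp_pos: [0.3903, 0.353, -0.0035]
orientation: [[0.905, 0.425, -0.0], [0.425, -0.905, -0.0], [-0.0, 0.0, -1.0]]
contact_force: [0.1, 0.6, 0.4]
gripper_width: 0.0217
finger_force: 0.0
```

No contact even below a reported z of 0, so the camera is right: the tips are about 34 mm above the reported TCP. I'll set the tip about 11 mm below the sleeve's centre (reported z about 0.0045) and ease forward to touch.

Emit:
move_arm --increments '[[[0,0,-0.1,0,-0.5],[0,0,-0.1,0,-0.5],[0,0,0,0,-0.5],[0.08,0,0,0,-0.5],[0.08,0,0,0,-0.5],[0.08,0,0,0,-0.5],[0.08,0,0,0,-0.5],[0.05,0,0,0,-0.5],[0.04,0,0,0,-0.5],[0.03,0,0,0,-0.5],[0.03,0,0,0,-0.5],[0.03,0,0,0,-0.5],[0.03,0,0,0,-0.5],[0,0,0,0,-0.5],[0,0,0,0,-0.5]]]'

```text
time_s: 7.8
tcp_pos: [0.4094, 0.3619, 0.0044]
orientation: [[0.905, 0.425, -0.0], [0.425, -0.905, -0.0], [-0.0, 0.0, -1.0]]
contact_force: [-0.5, -1.4, 0.2]
gripper_width: 0.0213
finger_force: 0.4
```

```bash
cat > look.py <<'E'
from plan import *
import sys
rel(); t=sys.argv[1]; im,d=snap('side',t); b=im[170:290,205:335,::-1]
cv2.imwrite(f'pics/c{t}.png',cv2.resize(b,(650,600),interpolation=cv2.INTER_CUBIC))
_,dt=snap('top',t+'t')
# sleeve x by fit of cylinder along each lane, from both clouds
P=np.concatenate([cloud('side',d).reshape(-1,3),cloud('top',dt).reshape(-1,3)]); Q=(P-o)@R
for nm,y,l in(('long',.0395,.032),('short',-.0395,.019)):
    for tag,k0 in(('',0),):
        S=Q[(abs(Q[:,1]-y)<l-.004)&(Q[:,2]>.019)&(Q[:,2]<.056)&(Q[:,0]>-.01)&(Q[:,0]<.172)]
        xs=np.arange(.0,.17,.0005); c=[np.sum(abs(np.hypot(S[:,0]-x,S[:,2]-.025)-.025)<.0025) for x in xs]
        i=int(np.argmax(c)); print(nm,xs[i],c[i],len(S))
E
python3 look.py 4
```

```text
pre [0.3903 0.3528 0.0377] r 0.5261502985916097 tool units [-0.5283  0.0026 -0.8331]
touch [0.4084 0.3613 0.0377] r 0.5453147602543459 tool units [-0.0283  0.0024 -0.8332]
end [0.5261 0.4166 0.0607] r 0.6710681738400313 tool units [ 3.2214  0.0014 -1.4072]
t 7.8 tcp [0.4094 0.3619 0.0044] yaw err rad(world) 0.0003633041338486076 F [-0.5104 -1.3518  0.1702] fw 0.021322341552272202 0.3751605888828635
long 0.018000000000000002 341 444
short 0.0175 314 378
```

View pics/c4.png

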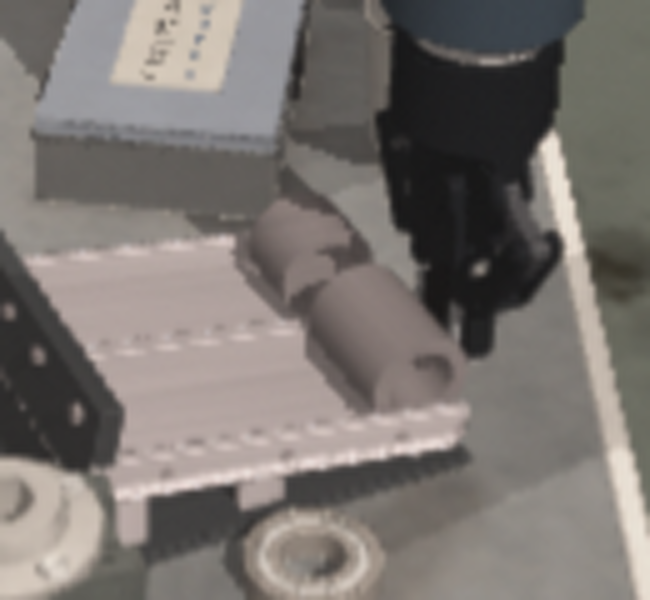

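The fingers are just touching (finger force 0.4 N, tips at crop (480,350) right behind the sleeve at (390,335)). Pushing up the slope slowly.

Emit:
move_arm --increments '[[[0.03,0,-0.005,0,-0.5],[0.05,0,-0.009,0,-0.5],[0.05,0,-0.009,0,-0.5],[0.05,0,-0.009,0,-0.5],[0.05,0,-0.009,0,-0.5],[0.05,0,-0.009,0,-0.5],[0.05,0,-0.009,0,-0.5],[0.05,0,-0.009,0,-0.5],[0.05,0,-0.009,0,-0.5],[0.05,0,-0.009,0,-0.5]]]'

```text
time_s: 8.9
tcp_pos: [0.427, 0.3703, 0.008]
orientation: [[0.905, 0.425, 0.0], [0.425, -0.905, 0.0], [0.0, -0.0, -1.0]]
contact_force: [-1.5, -0.2, 0.9]
gripper_width: 0.0214
finger_force: 0.8
```

```bash
python3 look.py 5
```

```text
pre [0.3903 0.3528 0.0377] r 0.5261502985916097 tool units [-1.0166  0.0055 -0.7445]
touch [0.4084 0.3613 0.0377] r 0.5453147602543459 tool units [-0.5166  0.0053 -0.7445]
end [0.5261 0.4166 0.0607] r 0.6710681738400313 tool units [ 2.7333  0.0043 -1.3175]
t 8.9 tcp [0.427  0.3703 0.008 ] yaw err rad(world) 0.00031137067102016136 F [-1.5331 -0.1931  0.927 ] fw 0.021354197851235324 0.8296131994575262
long 0.0375 344 516
short 0.018000000000000002 320 386
```

The sleeve followed (x = 37.5 mm), force under 1 N. Continuing.

Emit:
move_arm --increments '[[[0.06,0,-0.0106,0,-0.5],[0.06,0,-0.0106,0,-0.5],[0.06,0,-0.0106,0,-0.5],[0.06,0,-0.0106,0,-0.5],[0.06,0,-0.0106,0,-0.5],[0.06,0,-0.0106,0,-0.5],[0.06,0,-0.0106,0,-0.5],[0.06,0,-0.0106,0,-0.5],[0.06,0,-0.0106,0,-0.5],[0.06,0,-0.0106,0,-0.5],[0.06,0,-0.0106,0,-0.5],[0.06,0,-0.0106,0,-0.5],[0.06,0,-0.0106,0,-0.5],[0.06,0,-0.0106,0,-0.5],[0.06,0,-0.0106,0,-0.5],[0.06,0,-0.0106,0,-0.5],[0.06,0,-0.0106,0,-0.5],[0.06,0,-0.0106,0,-0.5],[0.06,0,-0.0106,0,-0.5],[0.06,0,-0.0106,0,-0.5]]]'

```text
time_s: 11.0
tcp_pos: [0.4705, 0.3907, 0.0164]
orientation: [[0.905, 0.425, -0.0], [0.425, -0.905, -0.0], [-0.0, 0.0, -1.0]]
contact_force: [-1.3, -1.0, 0.2]
gripper_width: 0.0209
finger_force: 0.8
```

```bash
python3 look.py 6
```

```text
pre [0.3903 0.3528 0.0377] r 0.5261502985916097 tool units [-2.2162  0.0056 -0.5329]
touch [0.4084 0.3613 0.0377] r 0.5453147602543459 tool units [-1.7162  0.0055 -0.5329]
end [0.5261 0.4166 0.0607] r 0.6710681738400313 tool units [ 1.5337  0.0045 -1.1062]
t 11.0 tcp [0.4705 0.3907 0.0164] yaw err rad(world) 0.00029761876767608886 F [-1.3108 -1.0299  0.237 ] fw 0.02085687866264 0.8302061911672354
long 0.08600000000000001 355 532
short 0.0175 209 226
```

View pics/c6.png

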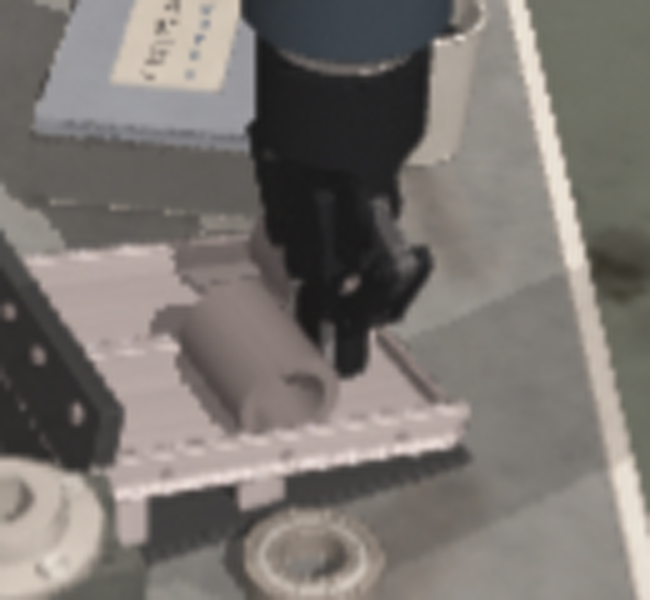

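The sleeve sits square in mid-lane (crop (260,350)) with the fingers right behind it at (335,345). Pushing on.

Emit:
move_arm --increments '[[[0.06,0,-0.0106,0,-0.5],[0.06,0,-0.0106,0,-0.5],[0.06,0,-0.0106,0,-0.5],[0.06,0,-0.0106,0,-0.5],[0.06,0,-0.0106,0,-0.5],[0.06,0,-0.0106,0,-0.5],[0.06,0,-0.0106,0,-0.5],[0.06,0,-0.0106,0,-0.5],[0.06,0,-0.0106,0,-0.5],[0.06,0,-0.0106,0,-0.5],[0.06,0,-0.0106,0,-0.5],[0.06,0,-0.0106,0,-0.5],[0.06,0,-0.0106,0,-0.5],[0.06,0,-0.0106,0,-0.5],[0.06,0,-0.0106,0,-0.5],[0.06,0,-0.0106,0,-0.5],[0.06,0,-0.0106,0,-0.5],[0.06,0,-0.0106,0,-0.5],[0.06,0,-0.0106,0,-0.5],[0.06,0,-0.0106,0,-0.5]]]'

```text
time_s: 13.1
tcp_pos: [0.5139, 0.4111, 0.0249]
orientation: [[0.905, 0.425, -0.0], [0.425, -0.905, -0.0], [-0.0, 0.0, -1.0]]
contact_force: [-1.1, -1.0, 1.4]
gripper_width: 0.0216
finger_force: 0.8
```

Emit:
move_arm --increments '[[[0.04,0,-0.007,0,-0.5],[0.04,0,-0.007,0,-0.5],[0.04,0,-0.007,0,-0.5],[0.04,0,-0.007,0,-0.5],[0.03,0,-0.005,0,-0.5],[0.03,0,-0.005,0,-0.5],[0.03,0,-0.005,0,-0.5],[0.02,0,-0.004,0,-0.5],[0,0,0,0,-0.5]]]'

```text
time_s: 14.0
tcp_pos: [0.5238, 0.4157, 0.0268]
orientation: [[0.905, 0.425, 0.0], [0.425, -0.905, 0.0], [0.0, -0.0, -1.0]]
contact_force: [-0.7, -0.5, 0.7]
gripper_width: 0.0217
finger_force: 0.4
```

```bash
python3 look.py 7
```

```text
pre [0.3903 0.3528 0.0377] r 0.5261502985916097 tool units [-3.6881  0.0053 -0.2749]
touch [0.4084 0.3613 0.0377] r 0.5453147602543459 tool units [-3.1881  0.0051 -0.2748]
end [0.5261 0.4166 0.0607] r 0.6710681738400313 tool units [ 0.062   0.0038 -0.8467]
t 14.0 tcp [0.5238 0.4157 0.0268] yaw err rad(world) 0.0003857705375927556 F [-0.6517 -0.4831  0.6647] fw 0.021744805815325355 0.43410541489720345
long 0.1455 308 499
short 0.018000000000000002 265 327
```

About 4 mm to go; creeping and watching the force.

Emit:
move_arm --increments '[[[0.02,0,-0.0035,0,-0.5],[0.02,0,-0.0035,0,-0.5],[0.02,0,-0.0035,0,-0.5],[0.01,0,-0.0018,0,-0.5],[0.01,0,-0.0018,0,-0.5],[0,0,0,0,-0.5]]]'

```text
time_s: 14.7
tcp_pos: [0.5262, 0.4168, 0.0273]
orientation: [[0.905, 0.425, -0.001], [0.425, -0.905, -0.0], [-0.001, 0.0, -1.0]]
contact_force: [-3.8, -0.8, 2.6]
gripper_width: 0.0211
finger_force: 1.8
```

Emit:
move_arm --increments '[[[0.01,0,-0.0018,0,-0.5],[0.01,0,-0.0018,0,-0.5],[0,0,0,0,-0.5]]]'

```text
time_s: 15.0
tcp_pos: [0.5262, 0.4169, 0.0273]
orientation: [[0.905, 0.425, -0.002], [0.425, -0.905, -0.001], [-0.002, 0.0, -1.0]]
contact_force: [-6.6, -1.7, 3.4]
gripper_width: 0.0212
finger_force: 3.1
```

```bash
python3 look.py 8
```

```text
pre [0.3903 0.3528 0.0377] r 0.5261502985916097 tool units [-3.7553  0.0052 -0.2538]
touch [0.4084 0.3613 0.0377] r 0.5453147602543459 tool units [-3.2553  0.005  -0.2549]
end [0.5261 0.4166 0.0607] r 0.6710681738400313 tool units [-0.0067  0.004  -0.8347]
t 15.0 tcp [0.5262 0.4169 0.0273] yaw err rad(world) 0.0003464752839769103 F [-6.5735 -1.7069  3.3996] fw 0.021174154626022686 3.118622861802578
long 0.1475 291 475
short 0.0175 274 340
```

View pics/c8.png

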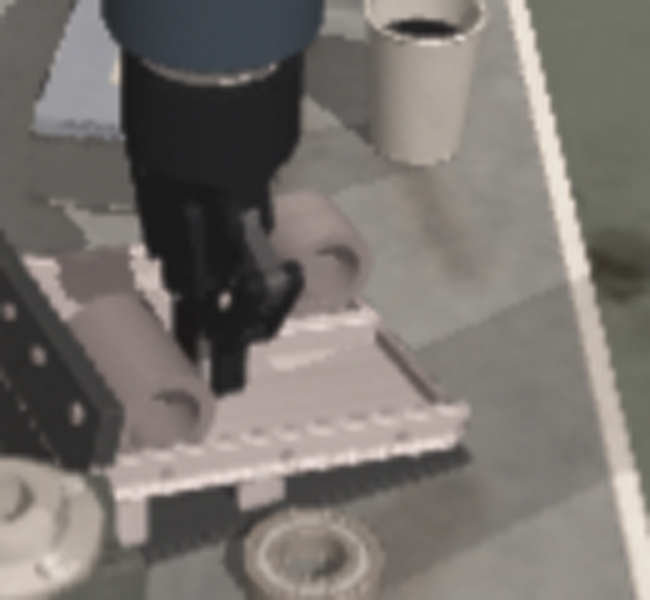

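The sleeve lies square against the stop plate (crop (140,370)), the fingers hold it, and the short sleeve, cup and bearing haven't moved. One small settle row to confirm it no longer yields.

Emit:
move_arm --increments '[[[0.015,0,0,0,-0.5],[0,0,0,0,-0.5],[0,0,0,0,-0.5],[0,0,0,0,-0.5]]]'

```text
time_s: 15.5
tcp_pos: [0.5261, 0.4168, 0.0272]
orientation: [[0.905, 0.425, -0.003], [0.425, -0.905, -0.002], [-0.003, 0.0, -1.0]]
contact_force: [-7.3, -2.7, 3.6]
gripper_width: 0.0214
finger_force: 4.1
```

```bash
python3 -c "
from cell import ticket
print(ticket.sign_off())"
```

```text
the job is handed in; nothing more can be done
None
```

The long sleeve is up against the stop, held there by the fingers with about 8 N, and the job was handed in at 15.5 s (no verdict shown); the camera puts its centre at about 148 mm (146 mm needed), with the short sleeve, cup and bearing unmoved and the worm shaft and hose never approached.

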